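Open the dial lock of a strongbox

ROBOT

A 6-joint arm with a two-finger parallel gripper is mounted at the origin on the work surface. World frame = base frame: x ahead of the robot, y to its left, z up, the work surface at z = 0. Lengths are in m, angles in degrees, forces in N, time in s.
With the tool pointing down it reaches from about 0.4 to 0.825 m from the base axis. Payload 7 kg.
Tool frame: the origin (TCP) lies midway between the tips of the shut fingers; the grasp point (between the pads) lies 19 mm behind it; z points along the fingers, y is the direction in which the jaws open and shut (so a half turn about z gives the same grasp; the last joint's range is limited). The gripper opens to 88 mm and grips with 3 to 60 N. Pads are 19 mm wide; open, the fingers measure 130 mm over their backs; the gripper's body (78 mm by 193 mm) begins 47 mm behind the grasp point.
Start: joints at [-58.379, 20.546, 0.682, 0, -70.136, -16.507], TCP at [0.176, -0.652, 0.227] pointing down, gripper open.
Joint ranges: [-176.03, 176.03], [-82.01, 121.73], [-58.28, 71.71], [-173.87, 95.51], [-174.79, -0.11], [-173.66, 173.66]. Speed limits (degrees/s): [136.94, 136.94, 172.46, 180, 180, 180].

INTERFACE

Orientations are given as [roll, pitch, yaw] about the fixed x, y, z axes, in that order (R = Rz(yaw) Ry(pitch) Rx(roll)).
In Python, from plant import sensors, viewer, r gives the robot as it stands. The module is installed in compiled form; this text tells all that it offers.
- The arm moves only by the shell command python3 -m handwheel 'ROWS' [OPENING] [FORCE]. ROWS is JSON, one flat list of numbers, 6 for each row, row after row: the shift along the world's x, y, z in cm, then the turn, a rotation vector about the world's x, y, z in rad. In form: [tx, ty, tz, wx, wy, wz, tx, ty, tz, wx, wy, wz, ...]. A call has 1 to 8 rows; each row is the pose to reach, as a shift and turn from the pose measured when the call began; what a row does not reach only later rows make up. A row lasts 1/10 s, in which the tool goes at most 50 mm and 8.59 degrees, less where a joint would pass 70% of its speed; a pose out of reach is approached as far as the arm can. A call with a gripper value outside its range is refused whole. OPENING is the closure in counts, from 0 (fully open) to 255 (shut), set as the call begins (- or left out, the last holds). The fingers move at their own pace and stop on an object; FORCE is the grip in N (left out, the last holds). Time passes only in rows, so rows that repeat a pose let the fingers close. It gives the time, the measured TCP pose, the force and the opening at its end, in the units of the state.
- sensors.get_state(): the state, without advancing time (a new reading comes with each control period).
- viewer.capture(name): name is "scene" or "top" or "wrist"; returns a dict with "img" (400x640x3 uint8, red, green, blue), "camera_matrix" (3x3 intrinsics, pixels), "camera_from_world" (4x4, takes a point from world to camera coordinates); the wrist camera has in their place "mount" (4x4, takes a point from camera to tool coordinates, whose origin is the TCP and whose axes are the flange's). Camera axes: x right, y down, z forward; pixel columns grow to the right and rows downward; lengths in m; the calibration is good to about 2 mm. A picture is of the moment at which its call begins: read the wrist's pose just before it. There is no depth.
- r.close_job(): hands the job in, once; it reports no verdict.
The state is a dict: "time_s": time; "joints": joint angles; "qd": joint speeds; "joint_torque": joint torques, N m; "tcp_pos": TCP position; "eef_rot": TCP orientation; "contact_force": force on the tool from outside, world axes, zero at the start; "moment": the same for the moment, N m; "gripper_width": finger opening in m.
Only numpy, scipy, OpenCV 4.12 (cv2) and the standard library are available. Lean on these libraries where they do the work, as an engineer would, in place of code of your own. Each camera call takes 0.05 s, during which the arm holds its last target.

TASK

Unlock the grey strongbox: turn its dial left (anticlockwise) to 2, stopping there, then right (clockwise) back past 0 towards 8 until you feel the dial come up against the lock's stop. The lock is worn, so the stop may lie up to half a number before or after the 8: rest the dial gently against it, never forcing it. Then slide the brass bolt knob all the way away from the dial and let go, leaving the things that lie around undisturbed.

Things in the scene. Friction and masses are not known exactly. Their poses are not given: they have to be found in the camera images.
- strongbox: grey steel box fixed to the table, 240 (x) x 320 (y) x 90 mm high, lid up; origin at the centre of its underside. Dial axis at x 0, y -70 mm, bolt knob at x 0, y +40 mm when shut. The padlock lies on the lid at about x +70, y +125 mm.
- dial_grip (a point): point on the dial's vertical axis, 34 mm above the lid, at the height to grip; turns with the dial, x towards its 0 mark. The dial is a black disc (80 mm wide, its top 9 mm above the lid) with a square aluminium knob on it, 32 x 32 mm, from 11 to 47 mm above the lid, its faces square to this point's x and y.
- dial_zero (a point): the long red mark 0 near the rim of the dial's disc, 28 mm from the axis. Nine short white marks, 36 degrees apart, are 1 to 9, counted clockwise from 0 seen from above. The number set is the one at the yellow index.
- index (a point): yellow block on the lid, 50 mm from the dial axis on its strongbox +x side: the fixed index against which the dial is read.
- dial (a joint): dial angle in rad, anticlockwise (left) positive from above, 0 with the red mark at the index; 0.628 per number: 2 at +1.257, 8 at -1.257. Friction 0.08 N m, 0.04 more while it carries an inner wheel left. That wheel stays at the dial's leftmost point, which must be within 0.15 rad of 2: farther left, the lock cannot open any more. The lock is open with the dial within 0.04 rad of touching the stop.
- lock_stop (a joint): give in rad of the hidden sprung stop that the dial meets when turned right, somewhere from -0.957 to -1.557 (differs each time); 0 while untouched, 12 N m/rad (0.02 = 0.24 N m). Over 0.042 (0.5 N m) is forcing the lock. An orange tab on the lid on the strongbox's -y side, 49 mm from the dial axis, moves with it.
- bolt_grip (a point): point on the axis of the upright brass bolt knob, 28 mm above the lid, at the height to grip; the knob is round, 24 mm wide, from 6 to 42 mm above the lid.
- bolt (a joint): travel of the bolt in m, 0 shut, 0.030 fully drawn, along the strongbox's +y, away from the dial; about 3 N of friction, plus drag of 8 N per m/s. With the lock not set it jams after 1 to 3 mm.
- padlock_blue: blue closed padlock lying flat on the strongbox lid, 36x42x18 mm plus shackle; leave it alone; origin at the centre of its underside
- padlock_brass: brass closed padlock lying flat on the cloth on the robot's side of the strongbox, 36x42x18 mm plus shackle; leave it alone; origin at the centre of its underside
- horseshoe: rusty horseshoe lying flat, about 110 mm, 12 mm thick; leave it alone; origin at the centre of its underside
- mug: white mug, 80 mm wide, 85 mm high, handle towards its +y; leave it alone; origin at the centre of its underside
- scrub_brush: hand brush lying on the table, handle to its -x; leave it alone

How it is judged (in metres and radians):
On the way, in this order (a step that is already met when the one before it is completed fails the run):
1. the dial is turned left to 2 (within 0.15 rad) (value of joint dial between 1.107 and 1.407 rad), for 0.2 s.
2. the dial is turned right to the stop near 8 (value of joint dial between -1.65 and -0.9 rad), for 0.2 s.
3. the bolt is drawn at least 26 mm (value of joint bolt above 0.026 m), for 0.2 s.
At the end, for the whole second after the job is handed in: the bolt is drawn at least 26 of its 30 mm and at rest, the dial is still at the stop near 8 (between -0.90 and -1.65 rad) (all of step 2 and value of joint bolt above 0.026 m and velocity of joint bolt between -0.01 and 0.01 m/s); the robot touches nothing.
It fails at once if the stop is forced (over 0.5 N m, 0.042 rad of give) (value of joint lock_stop above 0.042 rad).
It fails at once if one of the other things (padlocks, horseshoe, mug, brush) is moved more than 30 mm (distance of any of padlock_blue, padlock_brass, horseshoe, mug, scrub_brush from where it was at the start of the episode above 0.03 m).
It also fails if it takes over 72 s, if anything falls off the work surface, if the arm or the gripper's body presses on something with over 40 N, if the wrist force passes 120 N, or if a joint passes its speed limit or range.

## Working session

There is one attempt and no reset: what is moved stays moved. The work goes in short steps, Python scripts to look and compute and a shell command to move; the robot and the scene stay as the last step left them, time stands still between calls to the robot, and variables do not carry over. Pictures are saved under pics/ and viewed, and the job is handed in when it is done.

```bash
mkdir -p pics; ls; cat > h.py <<'E'
from plant import sensors, viewer, r
import numpy as np, cv2
def cap(n,f):
    c=viewer.capture(n); cv2.imwrite('pics/'+f+'.png',c['img'][:,:,::-1]); 
    np.savez('pics/'+f+'.npz',**{k:np.array(v) for k,v in c.items()}); return c
def ray(f,u,v,z):
    c=np.load('pics/'+f+'.npz'); K=c['camera_matrix']; T=c['camera_from_world'] if 'camera_from_world' in c else c['cfw']
    W=np.linalg.inv(T); d=W[:3,:3]@np.linalg.solve(K,[u,v,1]); o=W[:3,3]
    return o+d*(z-o[2])/d[2]
E
python3 - <<'E'
from h import *
s=sensors.get_state(); print(s)
cap('top','top0');cap('scene','scene0')
E
```

```text
pics
{'time_s': 0.0, 'joints': array([-5.83793450e+01,  2.05893678e+01,  6.33853748e-01, -2.25111116e-02,
       -7.01370291e+01, -1.65056279e+01]), 'qd': array([-0.09918741,  0.10870282,  0.02324829, -0.01493826, -0.05205838,
        0.03329759]), 'joint_torque': array([ 7.59967352e-04, -5.82717168e+01,  2.93048912e+01,  6.99686229e+00,
        6.63730607e-03, -1.76099911e-04]), 'tcp_pos': array([ 0.17584981, -0.65116859,  0.22563912]), 'eef_rot': array([ 1.79905257e+02, -6.00522209e-03, -1.64892634e+02]), 'contact_force': array([ 0.02191332, -0.22826616, -0.6414566 ]), 'moment': array([ 0.03009329, -0.00708583,  0.03613361]), 'gripper_width': 0.08775264491962896}
```

View pics/top0.png

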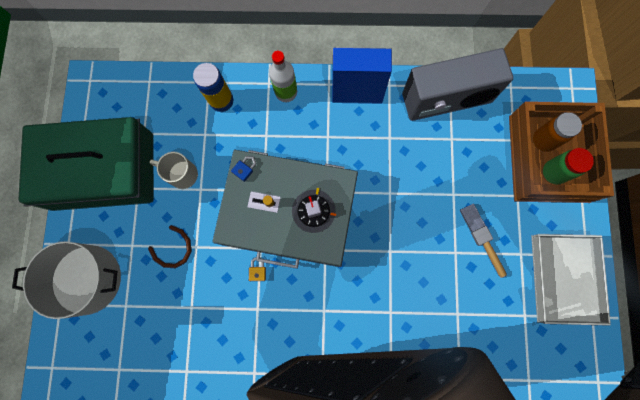

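View pics/scene0.png

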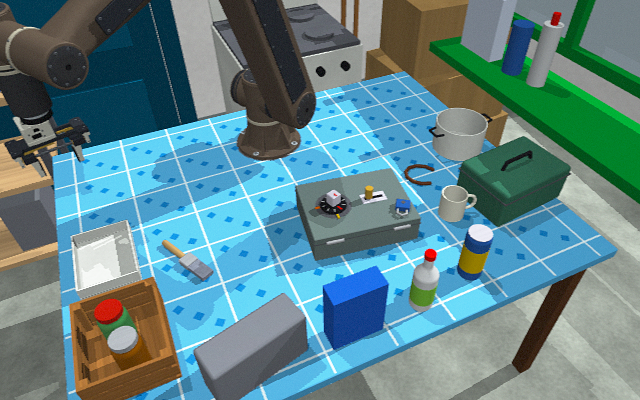

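The top view shows the box (lid corners near (235,150), (357,170), (341,265), (214,242)), the dial at (313,210), the bolt knob at (268,201) and the yellow index at (318,190). I'll zoom in next.

```bash
python3 - <<'E'
from h import *
a=cv2.imread('pics/top0.png')[140:275,205:365]
cv2.imwrite('pics/top0z.png',cv2.resize(a,None,fx=4.4,fy=4.4,interpolation=cv2.INTER_CUBIC))
c=np.load('pics/top0.npz');print(np.linalg.inv(c['camera_from_world']).round(3),c['camera_matrix'])
for p in [(235,150),(357,170),(341,265),(214,242)]: print(ray('top0',*p,.09).round(4))
for p in [(313,211)]: print('dial',ray('top0',*p,.137).round(4),ray('top0',*p,.099).round(4))
print('idx',ray('top0',318,191,.1))
E
```

```text
[[ 0.022 -0.983  0.184  0.346]
 [-1.    -0.02   0.015 -0.013]
 [-0.011 -0.184 -0.983  1.13 ]
 [ 0.     0.     0.     1.   ]] [[428.70261234   0.         324.58455704]
 [  0.         428.70261234 198.33246267]
 [  0.           0.           1.        ]]
[0.6603 0.2324 0.09  ]
[ 0.6142 -0.0761  0.09  ]
[ 0.3788 -0.0397  0.09  ]
[0.4273 0.2694 0.09  ]
dial [0.501 0.029 0.137] [0.507  0.0306 0.099 ]
idx [0.55669303 0.01961926 0.1       ]
```

View pics/top0z.png

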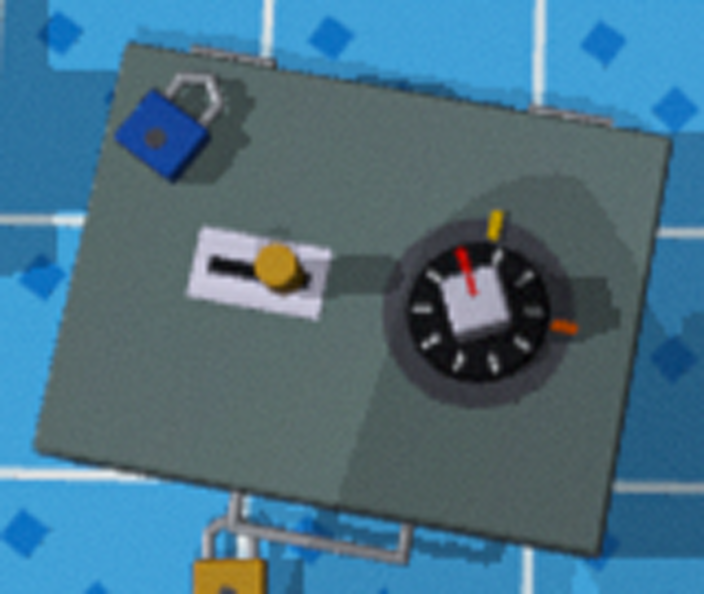

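The zoom shows red mark 0 at about 27° anticlockwise of the index, so the dial starts near +0.47 rad. I'll fit the box pose.

```bash
cat >> h.py <<'E'
from scipy.optimize import least_squares
def proj(K,T,P):
    p=(T[:3,:3]@np.asarray(P).T).T+T[:3,3]; q=(K@p.T).T; return q[:,:2]/q[:,2:]
def box2w(b,P):
    c,s=np.cos(b[2]),np.sin(b[2]); P=np.asarray(P,float)
    return np.c_[b[0]+c*P[:,0]-s*P[:,1], b[1]+s*P[:,0]+c*P[:,1], P[:,2]]
E
python3 - <<'E'
from h import *
Z=np.array([(127,43),(672,140),(602,556),(36,452),(479,312),(277,266)],float)
uv=np.array([205,140])+(Z+.5)/4.4-.5
P=[(.12,.16,.09),(.12,-.16,.09),(-.12,-.16,.09),(-.12,.16,.09),(0,-.07,.099),(0,.04,.132)]
c=np.load('pics/top0.npz');K,T=c['camera_matrix'],c['camera_from_world']
f=lambda b:(proj(K,T,box2w(b,P))-uv).ravel()
s=least_squares(f,[.52,.0965,-.15]);b=s.x;print(b,np.degrees(b[2]),s.fun.round(2))
print(box2w(b,[(0,-.07,.124),(0,.04,.118),(.05,-.07,.1)]))
def px(x,y): return np.array([205,140])+(np.array([x,y])+.5)/4.4-.5
d=box2w(b,[(0,-.07,.099)])[0]
for n,q in dict(red=(464,258),redo=(461,248),w1=(497,257),w9=(433,274),w5=(494,361)).items():
    v=ray('top0',*px(*q),.099)-d; print(n,np.hypot(*v[:2]),np.degrees(np.arctan2(v[1],v[0])-b[2]))
np.save('box.npy',b)
E
```

```text
[ 0.51909823  0.09791809 -0.1574427 ] -9.020802431799256 [-0.27 -0.32  0.78 -0.76  0.19  0.44 -1.03  0.28  0.27  0.03  0.07  0.19]
[[0.50812271 0.02878389 0.124     ]
 [0.52536995 0.13742335 0.118     ]
 [0.55750429 0.02094423 0.1       ]]
red 0.03183385582586212 27.007301207620376
redo 0.037755517352619714 27.014079473164173
w1 0.0323544029180148 -6.240543130954664
w9 0.03397954160149773 61.08456346214912
w5 0.02832766979180286 -153.86052916696562
```

```bash
python3 -m handwheel '[2,4,0,0,0,0.09, 4,8,0,0,0,0.18, 6,12,0,0,0,0.28, 8,16,0,0,0,0.38, 10,20,0,0,0,0.48, 12,24,0,0,0,0.58, 14,28,0,0,0,0.68, 16,32,0,0,0,0.78]' 80
```

```text
time_s: 0.9
tcp_pos: [0.3361, -0.3295, 0.2256]
eef_rot: [179.9, -0.0, -120.0]
contact_force: [0.8, -0.4, 0.0]
gripper_width: 0.0602
```

```bash
python3 -m handwheel '[2,4.5,0,0,0,0.11, 4.3,9,0,0,0,0.22, 6.5,13.5,0,0,0,0.33, 8.7,18,0,0,0,0.44, 10.8,22.5,0,0,0,0.55, 13,27,0,0,0,0.66, 15,31.5,0,0,0,0.76, 17.2,35.8,0,0,0,0.838]' 100
python3 -m handwheel '[0,0,0,0,0,0,0,0,0,0,0,0]'
python3 - <<'E'
from h import *
s=sensors.get_state();print(s['tcp_pos'],s['eef_rot'],s['joints'].round(1),s['gripper_width'])
c=cap('wrist','w1');print(c['mount'].round(4),c['camera_matrix'])
E
```

```text
time_s: 1.7
tcp_pos: [0.5083, 0.0307, 0.2257]
eef_rot: [179.9, 0.0, -71.7]
contact_force: [1.3, -0.6, 0.2]
gripper_width: 0.0536
time_s: 1.9
tcp_pos: [0.5081, 0.0319, 0.2249]
eef_rot: [179.8, 0.0, -71.6]
contact_force: [0.0, -0.5, -0.4]
gripper_width: 0.0534
[0.5081384 0.0318602 0.2248984] [ 1.79826362e+02  7.96002925e-03 -7.15871454e+01] [ 25.7   5.  -19.9  -0.  -65.3  -7.3] 0.053366248641739084
[[-3.000e-04 -9.592e-01 -2.828e-01  7.560e-02]
 [ 1.000e+00 -3.000e-04 -2.000e-04  5.000e-04]
 [ 1.000e-04 -2.828e-01  9.592e-01 -1.587e-01]
 [ 0.000e+00  0.000e+00  0.000e+00  1.000e+00]] [[309.26200678   0.         315.23744925]
 [  0.         309.26200678 197.0281173 ]
 [  0.           0.           1.        ]]
```

View pics/w1.png

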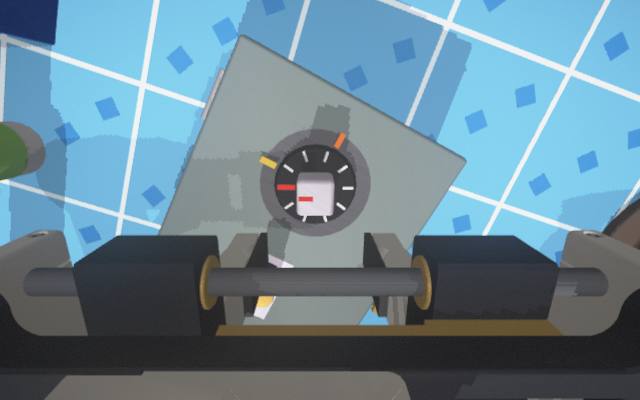

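The wrist view shows the dial disc centred near (315,180) and the knob top spanning about x 297–334, so the jaw axis is closely aligned. I'll check the projections.

```bash
cat >> h.py <<'E'
from scipy.spatial.transform import Rotation as Ro
def wristT(f,s):
    c=np.load('pics/'+f+'.npz'); T=np.eye(4); T[:3,:3]=Ro.from_euler('xyz',s['eef_rot'],degrees=True).as_matrix();T[:3,3]=s['tcp_pos']
    return c['camera_matrix'],np.linalg.inv(T@c['mount'])
def save_w(f):
    s=sensors.get_state(); c=viewer.capture('wrist'); cv2.imwrite('pics/'+f+'.png',c['img'][:,:,::-1])
    np.savez('pics/'+f+'.npz',img=c['img'],camera_matrix=c['camera_matrix'],mount=c['mount'])
    K,T=wristT(f,s); np.savez('pics/'+f+'.npz',img=c['img'],camera_matrix=K,camera_from_world=T,mount=c['mount']); return s
E
python3 - <<'E'
from h import *
s=save_w('w2'); print(s['tcp_pos'],s['eef_rot'])
c=np.load('pics/w2.npz');K,T=c['camera_matrix'],c['camera_from_world'];b=np.load('box.npy')
L=lambda P:proj(K,T,box2w(b,P)).round(1)
print(L([(.12,-.16,.09),(-.12,-.16,.09),(0,-.07,.099),(0,-.07,.137),(.05,-.07,.1),(0,-.119,.1)]))
im=cv2.cvtColor(c['img'],cv2.COLOR_RGB2BGR)
for p in L([(.12,-.16,.09),(-.12,-.16,.09),(0,-.07,.099),(.05,-.07,.1),(0,-.119,.1)]): cv2.circle(im,tuple(int(v) for v in p),1,(255,0,255),-1)
q=np.radians(27); u=np.array([np.cos(q),np.sin(q)]);v=np.array([-u[1],u[0]])
sq=[tuple(a*u*.016+bb*v*.016+[0,-.07])+(.137,) for a,bb in((1,1),(1,-1),(-1,-1),(-1,1))]
cv2.polylines(im,[L(sq).astype(int)],True,(0,255,0),1)
cv2.imwrite('pics/w2z.png',cv2.resize(im[20:240,200:480],None,fx=2.7,fy=2.7,interpolation=cv2.INTER_CUBIC))
E
```

```text
[0.50778436 0.03092132 0.22508563] [ 1.79837657e+02  8.13646693e-03 -7.16706473e+01]
[[238.3  30.7]
 [469.4 158.8]
 [314.8 186.4]
 [314.9 197.8]
 [266.8 162.7]
 [339.6 140.2]]
```

View pics/w2z.png

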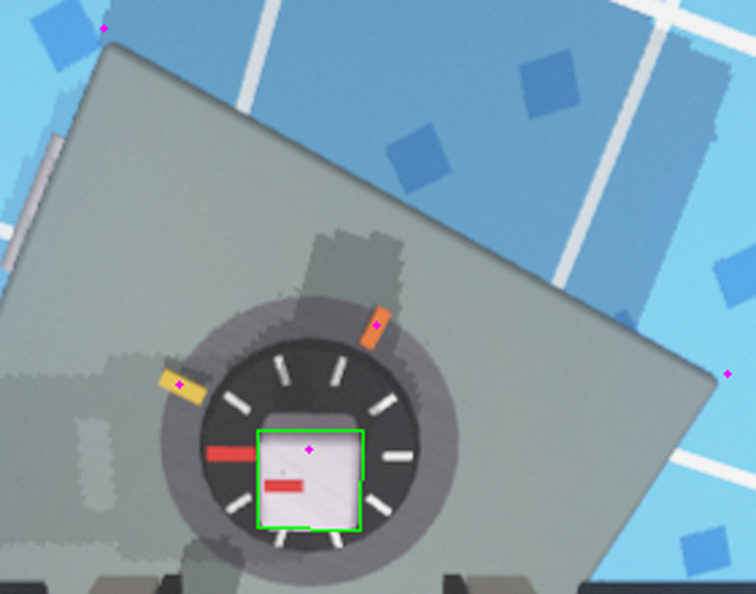

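Projected points match the picture to about 1 mm. Going down onto the knob.

```bash
python3 -m handwheel '[0,-0.2,-2,0,0,0, 0,-0.2,-4,0,0,0, 0,-0.2,-6,0,0,0, 0,-0.2,-8,0,0,0, 0,-0.2,-9.5,0,0,0, 0,-0.2,-10.5,0,0,0, 0,-0.2,-11.2,0,0,0, 0,-0.2,-11.7,0,0,0]' 110
python3 -m handwheel '[0,0,0,0,0,0,0,0,0,0,0,0]'
python3 - <<'E'
from h import *
s=save_w('w3'); print(s['tcp_pos'],s['eef_rot'],s['contact_force'],s['moment'],s['gripper_width'])
E
```

```text
time_s: 2.8
tcp_pos: [0.5077, 0.0278, 0.1083]
eef_rot: [179.9, 0.0, -71.8]
contact_force: [0.2, 0.3, 0.7]
gripper_width: 0.0494
time_s: 3.0
tcp_pos: [0.508, 0.0277, 0.1087]
eef_rot: [179.9, 0.0, -71.8]
contact_force: [-1.2, -0.4, -0.3]
gripper_width: 0.0497
[0.50799152 0.02774987 0.10869313] [ 1.79922641e+02  1.18752988e-03 -7.17862584e+01] [-1.20637689 -0.40731247 -0.26330463] [ 0.03971315  0.11919918 -0.02318426] 0.0497473617885471
```

View pics/w3.png

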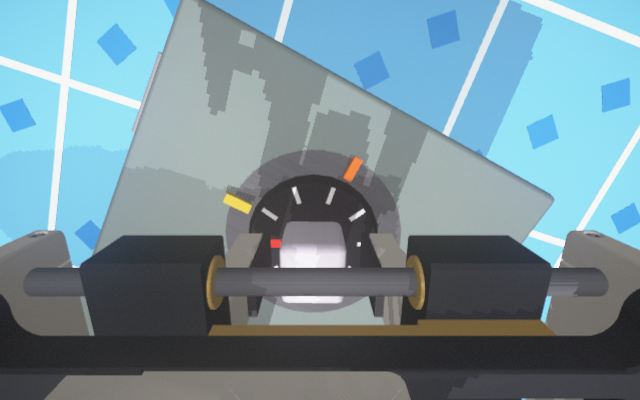

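Knob sits between the fingers. Grip at 20 N, which also limits the torque I can apply.

```bash
python3 -m handwheel '[0,0,0,0,0,0,0,0,0,0,0,0,0,0,0,0,0,0,0,0,0,0,0,0,0,0,0,0,0,0,0,0,0,0,0,0]' 255 20
python3 - <<'E'
from h import *
s=sensors.get_state(); print(s['tcp_pos'],s['eef_rot'],s['contact_force'],s['moment'],s['gripper_width'])
E
```

```text
time_s: 3.65
tcp_pos: [0.5093, 0.0284, 0.1092]
eef_rot: [-179.9, 0.0, -71.8]
contact_force: [4.7, 1.2, -0.5]
gripper_width: 0.0317
[0.50925021 0.02835657 0.1092344 ] [-1.79932756e+02  1.24468356e-03 -7.17547247e+01] [ 4.70797135  1.18399254 -0.52580618] [ 4.54517210e-01 -1.65444549e+00  6.09420634e-04] 0.03173430110790919
```

```bash
python3 -m handwheel '[0,0,0,0,0,0.05, 0,0,0,0,0,0.12, 0,0,0,0,0,0.19, 0,0,0,0,0,0.26, 0,0,0,0,0,0.33, 0,0,0,0,0,0.38, 0,0,0,0,0,0.4, 0,0,0,0,0,0.4]'
python3 - <<'E'
from h import *
s=save_w('w4'); print(s['tcp_pos'],s['eef_rot'],s['contact_force'],s['moment'],s['gripper_width'])
E
```

```text
time_s: 4.45
tcp_pos: [0.5096, 0.0286, 0.1093]
eef_rot: [-179.9, -0.0, -48.8]
contact_force: [5.6, -0.5, -2.4]
gripper_width: 0.032
[0.50962897 0.02856415 0.10925776] [-1.79897791e+02 -1.22850478e-02 -4.88486361e+01] [ 5.62927038 -0.47889348 -2.3963461 ] [ 0.31336131 -1.52557487  0.01000473] 0.03199909336995488
```

View pics/w4.png

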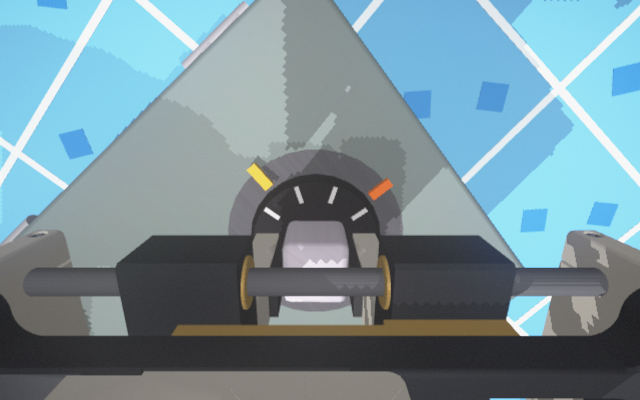

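Dial follows the tool without slipping. On to 2, easing the +x side force.

```bash
python3 -m handwheel '[0.1,0,0,0,0,0.05, 0.1,0,0,0,0,0.12, 0.1,0,0,0,0,0.19, 0.1,0,0,0,0,0.26, 0.1,0,0,0,0,0.32, 0.1,0,0,0,0,0.36, 0.1,0,0,0,0,0.38, 0.1,0,0,0,0,0.38]'
python3 -m handwheel '[0,0,0,0,0,0,0,0,0,0,0,0,0,0,0,0,0,0]'
python3 - <<'E'
from h import *
s=save_w('w5'); print(s['tcp_pos'],s['eef_rot'],s['contact_force'],s['moment'],s['gripper_width'])
cap('top','top5')
a=cv2.imread('pics/w5.png')[100:320,200:440]
cv2.imwrite('pics/w5z.png',cv2.resize(a,None,fx=2.7,fy=2.7,interpolation=cv2.INTER_CUBIC))
E
```

```text
time_s: 5.3
tcp_pos: [0.51, 0.0288, 0.1092]
eef_rot: [-179.9, 0.0, -27.2]
contact_force: [-1.7, 5.2, 2.0]
gripper_width: 0.0317
time_s: 5.6
tcp_pos: [0.51, 0.0288, 0.1092]
eef_rot: [-179.9, 0.0, -27.2]
contact_force: [0.7, 3.1, -0.1]
gripper_width: 0.0319
[0.5099648  0.02880951 0.10921772] [-1.79913129e+02  4.78165244e-02 -2.71882399e+01] [ 0.73989057  3.11779854 -0.13617723] [ 1.09142058  0.05007705 -0.01332518] 0.03191187229382056
```

View pics/w5z.png

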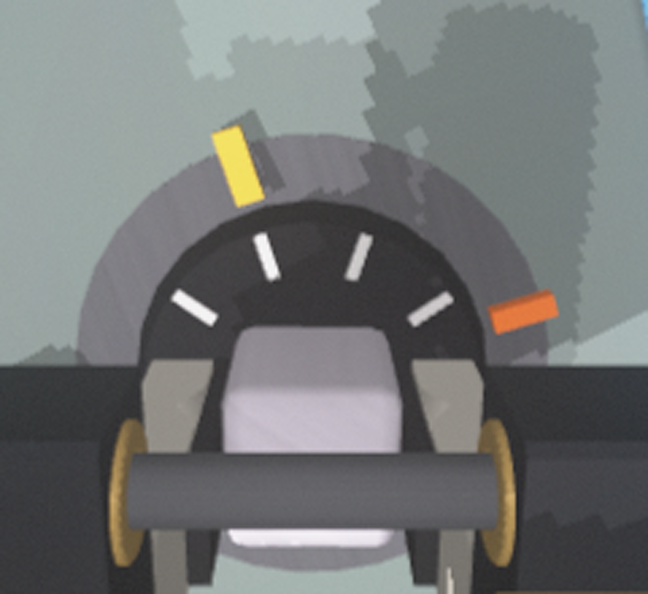

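Mark 2 lines up with the yellow index (mark at (267,257), index at (238,167) in the zoom). Now turning right.

```bash
python3 -m handwheel '[0,0,0,0,0,-0.06, 0,0,0,0,0,-0.18, 0,0,0,0,0,-0.3, 0,0,0,0,0,-0.42, 0,0,0,0,0,-0.54, 0,0,0,0,0,-0.66, 0,0,0,0,0,-0.76, 0,0,0,0,0,-0.8]'
python3 -c "
from h import *
s=sensors.get_state();print(s['moment'],s['joints'].round(1))"
python3 -m handwheel '[0,0,0,0,0,-0.06, 0,0,0,0,0,-0.18, 0,0,0,0,0,-0.3, 0,0,0,0,0,-0.42, 0,0,0,0,0,-0.54, 0,0,0,0,0,-0.66, 0,0,0,0,0,-0.76, 0,0,0,0,0,-0.8]'
python3 -c "
from h import *
s=sensors.get_state();print(s['moment'],s['joints'].round(1))"
```

```text
time_s: 6.5
tcp_pos: [0.5093, 0.0283, 0.1092]
eef_rot: [-180.0, 0.0, -73.2]
contact_force: [-1.2, 2.0, 3.1]
gripper_width: 0.0321
[0.66515452 0.87518585 0.13386472] [ 25.2  11.5 -29.   -0.  -49.5  -8.5]
time_s: 7.3
tcp_pos: [0.5085, 0.0284, 0.1092]
eef_rot: [179.9, 0.0, -119.3]
contact_force: [-3.9, 5.6, 4.5]
gripper_width: 0.0324
[2.16653022 1.59534879 0.08529709] [ 25.3  11.5 -29.   -0.1 -49.6 -54.6]
```

```bash
python3 -m handwheel '[0,0.05,0,0,0,-0.05, 0,0.05,0,0,0,-0.12, 0,0.05,0,0,0,-0.2, 0,0.05,0,0,0,-0.28, 0,0.05,0,0,0,-0.34, 0,0.05,0,0,0,-0.38, 0,0.05,0,0,0,-0.4, 0,0.05,0,0,0,-0.4]'
python3 - <<'E'
from h import *
for i in range(2):
    s=save_w('w6'); print(s['tcp_pos'].round(4),s['eef_rot'].round(2),s['contact_force'].round(2),s['moment'].round(3),s['gripper_width'])
E
```

```text
time_s: 8.1
tcp_pos: [0.5081, 0.0288, 0.1092]
eef_rot: [179.9, -0.0, -142.3]
contact_force: [-1.6, 3.1, 3.5]
gripper_width: 0.032
[0.5081 0.0288 0.1092] [ 1.7992e+02 -3.0000e-02 -1.4226e+02] [-1.59  3.05  3.51] [ 1.166  0.769 -0.1  ] 0.03196210533995566
[0.5081 0.0288 0.1092] [ 1.7992e+02 -2.0000e-02 -1.4222e+02] [-1.89  3.38  3.37] [ 1.224  0.933 -0.1  ] 0.03199022953809328
```

View pics/w6.png

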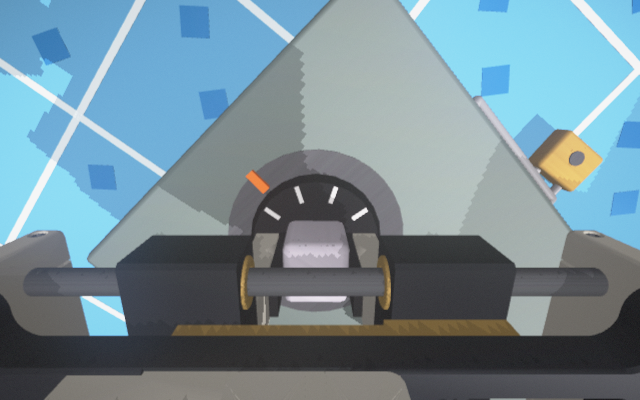

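```bash
cat > chk.py <<'E'
from h import *
import sys
lim=float(sys.argv[1]) if len(sys.argv)>1 else .2
s=save_w('chk'); im=np.load('pics/chk.npz')['img'].astype(int)
m=((im[...,0]>170)&(im[...,1]>60)&(im[...,1]<150)&(im[...,2]<90)); m[240:]=0;m[:, :180]=0;m[:,460:]=0
n,l,st,ce=cv2.connectedComponentsWithStats(m.astype(np.uint8))
a=float('nan')
b=np.load('box.npy')
if n>1:
    best=None
    for k in range(1,n):
        if st[k,4]<20: continue
        w=ray('chk',*ce[k],.098)
        d=w[:2]-box2w(b,[(0,-.07,0)])[0,:2]; R=np.hypot(*d)
        if abs(R-.049)<.008: a=np.arctan2(d[1],d[0])-b[2]; best=(st[k,4],R)
y=s['eef_rot'][2]; y=y-360 if y>90 else y
print('t',round(s['time_s'],2),'dial~%.4f'%np.radians(y+99.02),'Mz %.3f'%s['moment'][2],'F',s['contact_force'].round(1),'tab %.4f'%a,'xy',s['tcp_pos'][:2].round(4),'w%.4f'%s['gripper_width'])
sys.exit(1 if abs(s['moment'][2])>lim else 0)
E
python3 chk.py; python3 -m handwheel '[0.05,0,0,0,0,-0.04, 0.05,0,0,0,0,-0.08,0.05,0,0,0,0,-0.11,0.05,0,0,0,0,-0.13]' >/dev/null; python3 chk.py
python3 -m handwheel '[0,0,0,0,0,-0.01,0,0,0,0,0,-0.02,0,0,0,0,0,-0.02]' >/dev/null; python3 chk.py
python3 -m handwheel '[0,0,0,0,0,-0.01,0,0,0,0,0,-0.02,0,0,0,0,0,-0.02]' >/dev/null; python3 chk.py
```

```text
t 8.2 dial~-0.7539 Mz -0.057 F [-3.   3.3  3.8] tab -1.5957 xy [0.5081 0.0288] w0.0323
t 8.65 dial~-0.8845 Mz 0.104 F [-4.2  4.9  5.4] tab -1.5969 xy [0.5081 0.0289] w0.0321
t 9.0 dial~-0.9057 Mz -0.026 F [-2.   3.8  4.2] tab -1.5971 xy [0.508  0.0289] w0.0319
t 9.35 dial~-0.9260 Mz 0.015 F [-1.7  3.   3.4] tab -1.5976 xy [0.508  0.0289] w0.0320
```

The tab can be measured to about 0.0005 rad, so I'll gate small steps on both the tab shift and the moment.

```bash
sed -i 's/^sys.exit.*/sys.exit(1 if abs(s["moment"][2])>lim or not abs(a+1.598)<.006 else 0)/' chk.py
python3 -m handwheel '[0,0,0,0,0,-0.01,0,0,0,0,0,-0.02,0,0,0,0,0,-0.02]' >/dev/null; python3 chk.py &&
python3 -m handwheel '[0,0,0,0,0,-0.01,0,0,0,0,0,-0.02,0,0,0,0,0,-0.02]' >/dev/null && python3 chk.py &&
python3 -m handwheel '[0,0,0,0,0,-0.01,0,0,0,0,0,-0.02,0,0,0,0,0,-0.02]' >/dev/null && python3 chk.py &&
python3 -m handwheel '[0,0,0,0,0,-0.01,0,0,0,0,0,-0.02,0,0,0,0,0,-0.02]' >/dev/null && python3 chk.py &&
python3 -m handwheel '[0,0,0,0,0,-0.01,0,0,0,0,0,-0.02,0,0,0,0,0,-0.02]' >/dev/null && python3 chk.py &&
python3 -m handwheel '[0,0,0,0,0,-0.01,0,0,0,0,0,-0.02,0,0,0,0,0,-0.02]' >/dev/null && python3 chk.py
```

```text
t 9.7 dial~-0.9462 Mz -0.084 F [-2.   4.4  4.4] tab -1.5974 xy [0.508 0.029] w0.0320
t 10.05 dial~-0.9665 Mz -0.083 F [-2.   4.3  3.7] tab -1.5989 xy [0.508 0.029] w0.0320
t 10.4 dial~-0.9867 Mz -0.079 F [-2.8  3.5  3.2] tab -1.5980 xy [0.508 0.029] w0.0317
t 10.75 dial~-1.0071 Mz -0.014 F [-1.7  4.3  2.8] tab -1.5983 xy [0.508 0.029] w0.0316
t 11.1 dial~-1.0275 Mz -0.017 F [-3.2  4.   2.9] tab -1.5985 xy [0.508 0.029] w0.0318
t 11.45 dial~-1.0480 Mz 0.001 F [-2.7  3.5  3.4] tab -1.5981 xy [0.508  0.0291] w0.0319
```

```bash

python3 -m handwheel '[0,0,0,0,0,-0.01,0,0,0,0,0,-0.02,0,0,0,0,0,-0.02]' >/dev/null; python3 chk.py &&
python3 -m handwheel '[0,0,0,0,0,-0.01,0,0,0,0,0,-0.02,0,0,0,0,0,-0.02]' >/dev/null && python3 chk.py &&
python3 -m handwheel '[0,0,0,0,0,-0.01,0,0,0,0,0,-0.02,0,0,0,0,0,-0.02]' >/dev/null && python3 chk.py &&
python3 -m handwheel '[0,0,0,0,0,-0.01,0,0,0,0,0,-0.02,0,0,0,0,0,-0.02]' >/dev/null && python3 chk.py &&
python3 -m handwheel '[0,0,0,0,0,-0.01,0,0,0,0,0,-0.02,0,0,0,0,0,-0.02]' >/dev/null && python3 chk.py &&
python3 -m handwheel '[0,0,0,0,0,-0.01,0,0,0,0,0,-0.02,0,0,0,0,0,-0.02]' >/dev/null && python3 chk.py &&
python3 -m handwheel '[0,0,0,0,0,-0.01,0,0,0,0,0,-0.02,0,0,0,0,0,-0.02]' >/dev/null && python3 chk.py &&
python3 -m handwheel '[0,0,0,0,0,-0.01,0,0,0,0,0,-0.02,0,0,0,0,0,-0.02]' >/dev/null && python3 chk.py &&
python3 -m handwheel '[0,0,0,0,0,-0.01,0,0,0,0,0,-0.02,0,0,0,0,0,-0.02]' >/dev/null && python3 chk.py &&
python3 -m handwheel '[0,0,0,0,0,-0.01,0,0,0,0,0,-0.02,0,0,0,0,0,-0.02]' >/dev/null && python3 chk.py
```

```text
t 11.8 dial~-1.0686 Mz -0.059 F [-2.5  3.2  3.9] tab -1.6006 xy [0.508  0.0291] w0.0317
t 12.15 dial~-1.0891 Mz -0.025 F [-2.7  4.2  3.3] tab -1.5989 xy [0.508  0.0291] w0.0317
t 12.5 dial~-1.1097 Mz -0.017 F [-3.1  3.8  2.6] tab -1.5989 xy [0.508  0.0291] w0.0318
t 12.85 dial~-1.1303 Mz -0.039 F [-2.3  4.4  3.3] tab -1.5993 xy [0.508  0.0291] w0.0317
t 13.2 dial~-1.1508 Mz 0.045 F [-2.1  4.2  3.2] tab -1.5991 xy [0.508  0.0292] w0.0318
t 13.55 dial~-1.1713 Mz 0.011 F [-2.7  4.1  4. ] tab -1.5983 xy [0.508  0.0292] w0.0317
t 13.9 dial~-1.1919 Mz 0.049 F [-1.8  4.8  3.4] tab -1.5996 xy [0.508  0.0292] w0.0320
t 14.25 dial~-1.2124 Mz 0.018 F [-2.1  4.1  2.6] tab -1.5993 xy [0.5079 0.0292] w0.0321
t 14.6 dial~-1.2329 Mz 0.027 F [-3.   5.1  3.7] tab -1.5992 xy [0.5079 0.0292] w0.0320
t 14.95 dial~-1.2534 Mz 0.045 F [-2.1  4.1  3. ] tab -1.6002 xy [0.508  0.0293] w0.0321
```

View pics/chk.png

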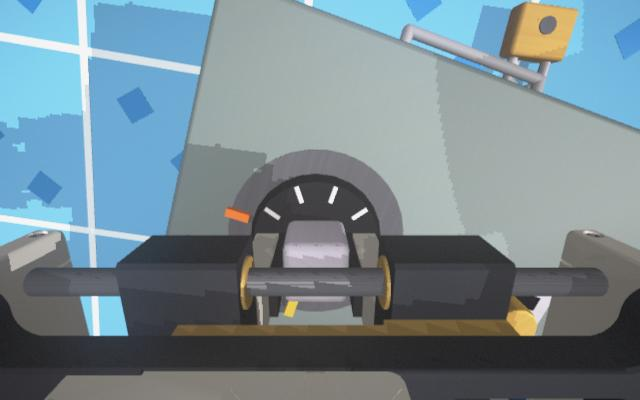

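Marks haven't moved relative to the gripper, so there is no slip, and no stop contact yet. Continuing.

```bash
sed -i 's/m\[240:\]=0/m[262:]=0/' chk.py; sed -i 's/a+1.598/a+1.6/' chk.py
python3 -m handwheel '[0,0,0,0,0,-0.01,0,0,0,0,0,-0.02,0,0,0,0,0,-0.02]' >/dev/null; python3 chk.py &&
python3 -m handwheel '[0,0,0,0,0,-0.01,0,0,0,0,0,-0.02,0,0,0,0,0,-0.02]' >/dev/null && python3 chk.py &&
python3 -m handwheel '[0,0,0,0,0,-0.01,0,0,0,0,0,-0.02,0,0,0,0,0,-0.02]' >/dev/null && python3 chk.py &&
python3 -m handwheel '[0,0,0,0,0,-0.01,0,0,0,0,0,-0.02,0,0,0,0,0,-0.02]' >/dev/null && python3 chk.py &&
python3 -m handwheel '[0,0,0,0,0,-0.01,0,0,0,0,0,-0.02,0,0,0,0,0,-0.02]' >/dev/null && python3 chk.py
```

```text
t 15.3 dial~-1.2741 Mz 0.006 F [-2.7  4.2  3.3] tab -1.6001 xy [0.508  0.0293] w0.0321
t 15.65 dial~-1.2944 Mz 0.127 F [-2.9  4.6  4.3] tab -1.6091 xy [0.5079 0.0293] w0.0317
```

View pics/chk.png

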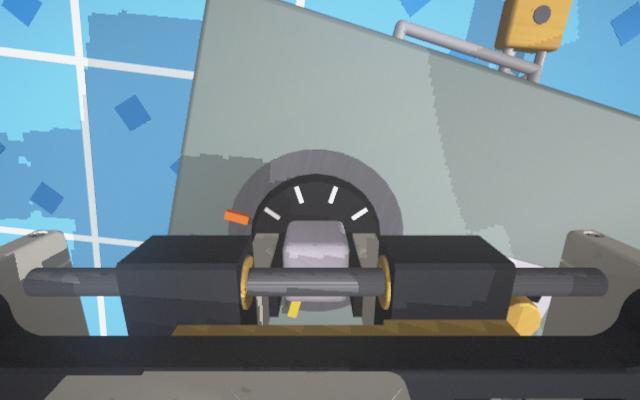

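Tab moved by about 0.009 rad with Mz +0.13, which looks like contact. I'll confirm with repeated readings.

```bash
python3 chk.py;python3 chk.py;python3 chk.py
```

```text
t 15.7 dial~-1.2941 Mz 0.093 F [-2.7  4.8  3.3] tab -1.6089 xy [0.5079 0.0293] w0.0317
t 15.75 dial~-1.2941 Mz 0.059 F [-1.9  4.7  3.8] tab -1.6086 xy [0.5079 0.0293] w0.0317
t 15.8 dial~-1.2941 Mz 0.080 F [-3.1  3.8  2.7] tab -1.6087 xy [0.5079 0.0293] w0.0319
```

```bash
python3 -m handwheel '[0,0,0,0,0,-0.006,0,0,0,0,0,-0.006]' >/dev/null; python3 chk.py;python3 chk.py;python3 chk.py
```

```text
t 16.05 dial~-1.3004 Mz 0.203 F [-2.   3.6  3.2] tab -1.6121 xy [0.5079 0.0293] w0.0319
t 16.1 dial~-1.3003 Mz 0.172 F [-2.6  4.7  3. ] tab -1.6118 xy [0.5079 0.0293] w0.0322
t 16.15 dial~-1.3003 Mz 0.178 F [-2.2  3.5  3.5] tab -1.6110 xy [0.5079 0.0293] w0.0316
```

Stop confirmed: Mz rose 0.09 N m for 0.006 rad, and total give is about 0.012. Releasing gently and rising.

```bash
python3 -m handwheel '[0,0,0,0,0,0,0,0,0,0,0,0,0,0,0,0,0,0,0,0,0,0,0,0,0,0,0,0,0,0,0,0,0,0,0,0]' 130; python3 chk.py
```

```text
time_s: 16.8
tcp_pos: [0.5079, 0.0292, 0.1092]
eef_rot: [179.9, -0.1, -173.5]
contact_force: [0.4, -1.4, -1.2]
gripper_width: 0.0431
t 16.8 dial~-1.3004 Mz 0.003 F [ 0.4 -1.4 -1.2] tab -1.6082 xy [0.5079 0.0292] w0.0431
```

View pics/chk.png

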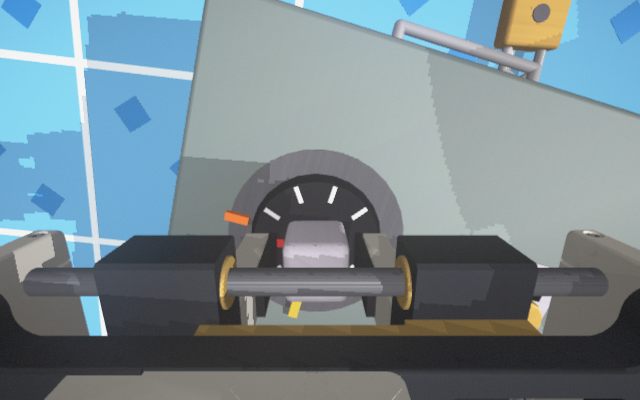

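```bash
python3 -m handwheel '[0,0,0.5,0,0,0, 0,0,2,0,0,0, 0,0,4,0,0,0, 0,0,6.5,0,0,0, 0,0,9,0,0,0, 0,0,11,0,0,0, 0,0,11,0,0,0]'
python3 -m handwheel '[0,1,0,0,0,-0.03, 0.5,3,0,0,0,-0.1, 1,6,0,0,0,-0.18, 1.5,9,0,0,0,-0.24, 1.75,10.8,0,0,0,-0.27, 1.75,10.8,0,0,0,-0.27, 1.75,10.8,0,0,0,-0.27]' 100
python3 - <<'E'
from h import *
s=save_w('w7');print(s['tcp_pos'],s['eef_rot'],s['joints'].round(1),s['gripper_width'])
c=np.load('pics/w7.npz');b=np.load('box.npy')
print(proj(c['camera_matrix'],c['camera_from_world'],box2w(b,[(0,.04,.132),(0,.04,.096),(0,-.07,.137)])))
cap('top','top7');a=cv2.imread('pics/top7.png')[140:275,205:365]
cv2.imwrite('pics/top7z.png',cv2.resize(a,None,fx=4.4,fy=4.4,interpolation=cv2.INTER_CUBIC))
E
```

```text
time_s: 17.55
tcp_pos: [0.5096, 0.0297, 0.2227]
eef_rot: [179.8, 0.3, -173.5]
contact_force: [-0.1, 0.7, 0.2]
gripper_width: 0.043
time_s: 18.25
tcp_pos: [0.5267, 0.1377, 0.2222]
eef_rot: [179.8, 0.2, 171.1]
contact_force: [-0.2, 0.2, 0.2]
gripper_width: 0.0531
[0.52667779 0.13768164 0.22217892] [179.84235502   0.21230972 171.11688194] [  35.3    8.3  -16.5    0.   -65.  -134.2] 0.05307856066810095
[[313.75458527 199.59924798]
 [313.81421663 188.48426655]
 [180.2883497  201.23650588]]
```

View pics/w7.png

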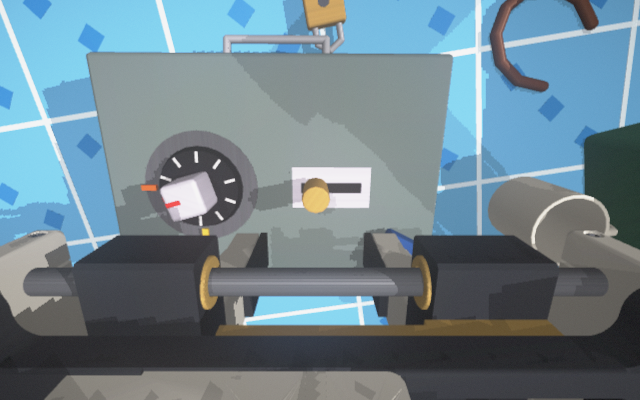

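View pics/top7z.png

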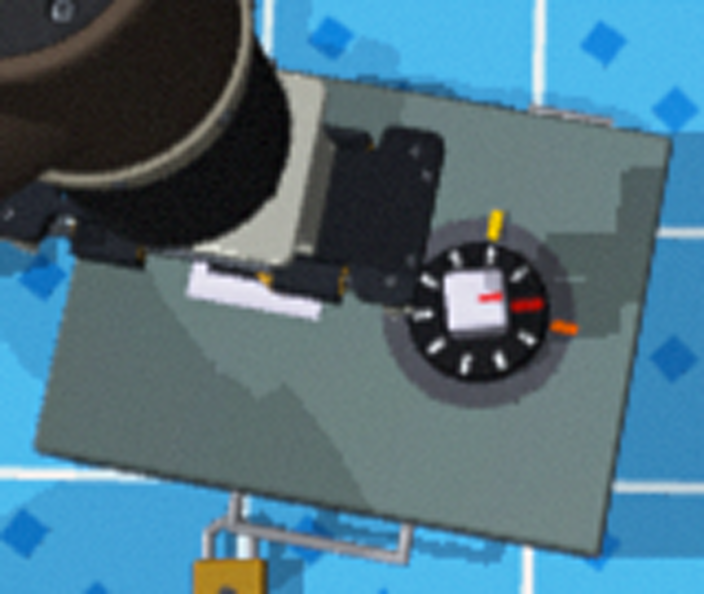

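```bash
python3 - <<'E'
from h import *
c=np.load('pics/w7.npz');b=np.load('box.npy')
im=cv2.cvtColor(c['img'],cv2.COLOR_RGB2BGR)[120:250,130:390]
im=cv2.resize(im,None,fx=3,fy=3,interpolation=cv2.INTER_CUBIC)
L=lambda P:proj(c['camera_matrix'],c['camera_from_world'],box2w(b,P))
t=np.linspace(0,2*np.pi,60)
def dr(P,col): cv2.polylines(im,[((L(P)-[130,120])*3).astype(int)],True,col,1)
dr(np.c_[.012*np.cos(t),.04+.012*np.sin(t),.132+0*t],(0,255,0))
dr(np.c_[.04*np.cos(t),-.07+.04*np.sin(t),.099+0*t],(0,255,0))
cv2.imwrite('pics/w7z.png',im)
E
```

```text
(no output)
```

View pics/w7z.png

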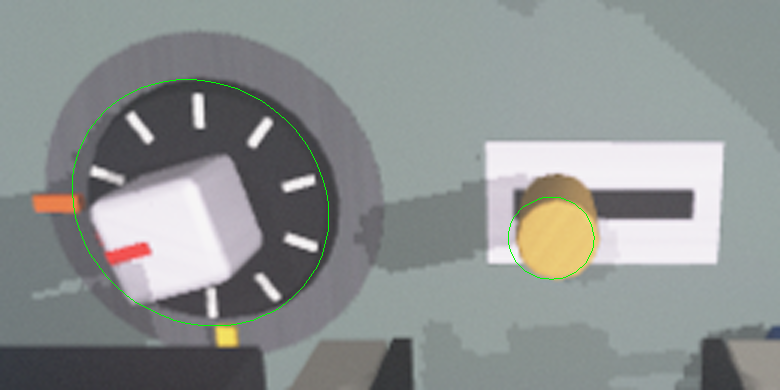

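Overlay matches within about 1.5 mm. Lowering on the bolt knob.

```bash
python3 -m handwheel '[-0.1,0.05,-2,0,0,0, -0.1,0.05,-4,0,0,0, -0.1,0.05,-6,0,0,0, -0.1,0.05,-8,0,0,0, -0.1,0.05,-9.5,0,0,0, -0.1,0.05,-10.7,0,0,0, -0.1,0.05,-11.4,0,0,0, -0.1,0.05,-11.8,0,0,0]'
python3 -m handwheel '[0,0,0,0,0,0,0,0,0,0,0,0]'
python3 -c "
from h import *
s=save_w('w8')"
```

```text
time_s: 19.15
tcp_pos: [0.5258, 0.1372, 0.1042]
eef_rot: [179.8, 0.2, 171.0]
contact_force: [-0.5, -0.5, -0.7]
gripper_width: 0.0534
time_s: 19.35
tcp_pos: [0.5261, 0.1372, 0.1046]
eef_rot: [179.8, 0.3, 171.0]
contact_force: [-0.0, -0.1, 1.2]
gripper_width: 0.0532
```

View pics/w8.png

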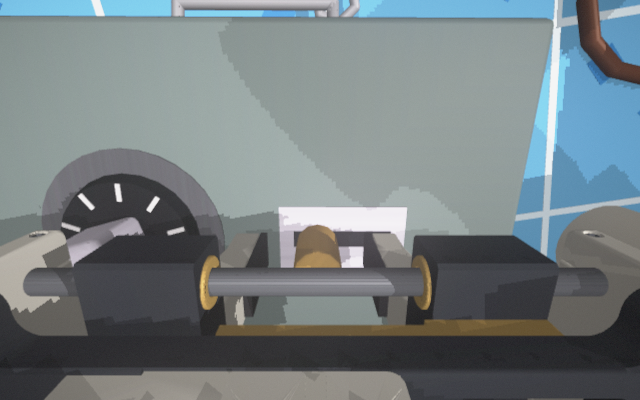

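```bash
python3 -m handwheel '[0,0,0,0,0,0,0,0,0,0,0,0,0,0,0,0,0,0,0,0,0,0,0,0,0,0,0,0,0,0]' 255 20
python3 -m handwheel '[0.03,0.2,0,0,0,0, 0.06,0.4,0,0,0,0, 0.09,0.6,0,0,0,0, 0.09,0.6,0,0,0,0]'
```

```text
time_s: 19.9
tcp_pos: [0.5264, 0.1381, 0.1049]
eef_rot: [179.7, 0.3, 171.0]
contact_force: [-1.0, 5.2, -1.0]
gripper_width: 0.0234
time_s: 20.3
tcp_pos: [0.5273, 0.1441, 0.1049]
eef_rot: [179.7, 0.3, 171.0]
contact_force: [0.5, -2.3, 0.9]
gripper_width: 0.0236
```

Moved 6 mm freely (−2 N), so the lock is open. Drawing the rest.

```bash
python3 -m handwheel '[0.05,0.3,0,0,0,0, 0.1,0.6,0,0,0,0, 0.15,1,0,0,0,0, 0.2,1.4,0,0,0,0, 0.28,1.8,0,0,0,0, 0.33,2.1,0,0,0,0, 0.36,2.3,0,0,0,0, 0.36,2.3,0,0,0,0]'
python3 -m handwheel '[0.02,0.1,0,0,0,0, 0.02,0.1,0,0,0,0, 0.02,0.1,0,0,0,0]'
```

```text
time_s: 21.1
tcp_pos: [0.5311, 0.1677, 0.1049]
eef_rot: [179.7, 0.3, 171.1]
contact_force: [1.9, -1.5, -0.1]
gripper_width: 0.0238
time_s: 21.4
tcp_pos: [0.531, 0.1679, 0.1049]
eef_rot: [179.8, 0.3, 171.0]
contact_force: [2.2, -7.0, 0.9]
gripper_width: 0.0236
```

End stop reached (about 30 mm travelled, force up to 7 N). Release and back off.

```bash
python3 -m handwheel '[0,0,0,0,0,0,0,0,0,0,0,0,0,0,0,0,0,0,0,0,0,0,0,0,0,0,0,0,0,0]' 105
python3 -m handwheel '[0,0,1,0,0,0, 0,0,2.5,0,0,0, 0,0,4.5,0,0,0, 0,0,7,0,0,0, 0,0,10,0,0,0, 0,0,12,0,0,0, 0,0,12,0,0,0]'
python3 - <<'E'
from h import *
s=save_w('w9');print(s['contact_force'])
cap('top','top9'); cap('scene','scene9')
E
```

```text
time_s: 21.9
tcp_pos: [0.531, 0.1681, 0.1049]
eef_rot: [179.8, 0.3, 171.1]
contact_force: [0.1, 0.6, 0.0]
gripper_width: 0.051
time_s: 22.6
tcp_pos: [0.5326, 0.1689, 0.2292]
eef_rot: [179.5, 0.6, 171.1]
contact_force: [-0.5, 1.2, 0.1]
gripper_width: 0.0517
[-0.47153096  1.21028801  0.12811136]
```

View pics/w9.png

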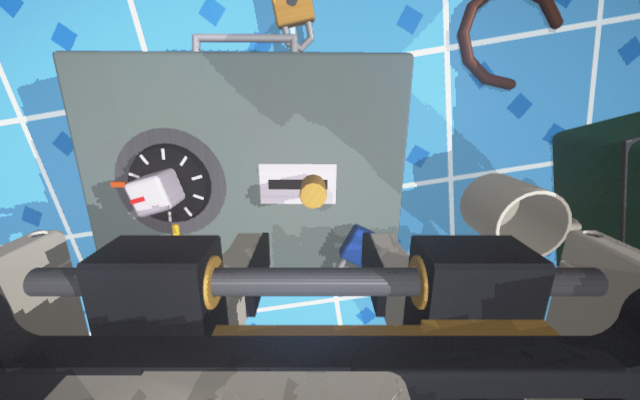

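View pics/top9.png

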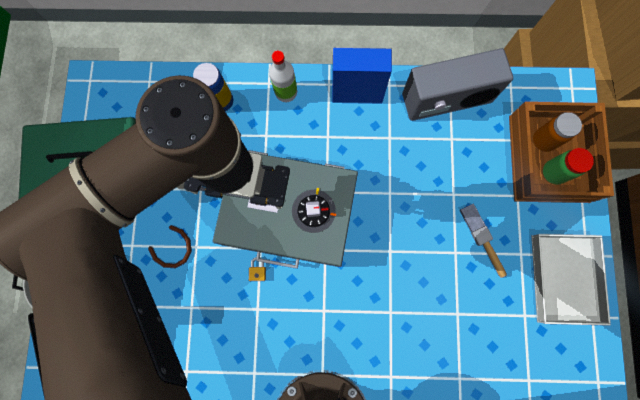

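The knob now sits at the far end of its slot (top at (313,191)), with the dial still near 8 and the other objects unmoved. A quick number check, then I'll hand in.

```bash
python3 - <<'E'
from h import *
b=np.load('box.npy')
w=ray('w9',313,191,.132)[:2]-b[:2]; c,s=np.cos(b[2]),np.sin(b[2]); print('bolt local', c*w[0]+s*w[1], -s*w[0]+c*w[1])
print(sensors.get_state()['time_s'])
r.close_job()
E
```

```text
bolt local -0.003990087890401958 0.07164780899081025
22.75
the job is handed in; nothing more can be done
```

The strongbox is unlocked, the bolt is fully drawn, and the job was handed in at 22.75 s. No verdict was reported.

- **Dial left to 2:** I gripped the dial knob at 20 N and turned it left to about +1.25 rad. The wrist picture showed mark 2 lined up with the yellow index.
- **Dial right to the stop:** I turned right in 0.02 rad steps, watching the orange tab and the wrist moment. The stop came at about -1.285 rad. One more 0.006 rad raised the moment from about 0.09 to 0.18 N m. The tab showed about 0.012 rad of give, well under the 0.042 limit, and fell to about 0.008 once I let go.
- **Bolt:** It slid about 30 mm, and the force then rose to 7 N against its end. I let go and raised the arm about 12 cm clear.

**Last checks:**
- **Bolt position:** The wrist picture put the knob at 71.6 mm along the box's y, against 70 mm expected, and 4 mm off line in x where it should be 0. I read that pixel by eye, so I put the difference down to reading and calibration error.
- **Dial and contact:** The dial was still near 8, and the force on the tool was about 1 N, which is sensor noise.
- **Other things:** The brass padlock, horseshoe and brush looked unmoved from above. The arm hid the mug and the blue padlock in that picture, so I saw those two only in the wrist picture, where nothing looked disturbed.

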